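# Push the pepper mill into its rack bay and shut the bar

## Robot

A 6-joint arm with a two-finger parallel gripper is mounted at the origin on a cart in front of the work surface, level with it; the furniture and walls round the work are solid. World frame = base frame: x ahead of the robot, y to its left, z up, the work surface at z = 0. Lengths are in mm, angles in rad, forces in N, time in s.
With the tool pointing down it reaches from about 275 to 850 mm from the base axis. Payload 5.2 kg.
Tool frame: the origin (TCP) lies midway between the tips of the shut fingers; the grasp point (between the pads) lies manip.grasp_offset behind it (manip.grasp_offset is the distance from the TCP to the grasp point, in mm); z points along the fingers, y is the line along which they close (so a half turn about z gives the same grasp; the last joint's range is limited). The gripper opens to 85 mm and grips with 20 to 120 N. Pads are 22 mm wide; open, the fingers measure 114 mm over their backs; the gripper's body (76 mm by 85 mm) begins 54 mm behind the grasp point. The pads swing forward as they close: fully open they stand 13 mm farther back than shut.
Start: joints at [-1.542, 0.259, 1.535, -0, 1.348, -0.203], TCP at [126.372, -535.29, 231.31] pointing down, gripper open.
Joint ranges: [-3.14, 3.14], [-0.91, 2.08], [0.19, 2.58], [-1.22, 4.36], [0.22, 2.71], [-3.12, 3.12]. Speed limits (rad/s): [2.57, 2.57, 3.14, 3.14, 3.14, 3.14].

## Interface

Orientations are given as a 3x3 rotation matrix whose columns are the frame's x, y, z axes.
In Python, from bench import manip gives the robot as it stands.
- The arm moves only by the shell command python3 steer.py [OPENING] [FORCE], which reads ROWS from standard input. ROWS is a JSON list that holds a single list of rows (three levels of brackets), with 1 to 8 rows, each of 6 numbers: dx, dy, dz in shares of the most that a row can go, 1 being 50 mm, then a rotation vector rx, ry, rz in units of 0.2 rad; each row shifts and turns the commanded pose from where the row before left it, along the tool's axes as they then stand; what a row does not reach is not made up. A row lasts 1/10 s, in which the tool goes at most 50 mm and 0.15 rad, less where a joint would pass 70% of its speed; a pose out of reach is approached as far as the arm can. OPENING is the finger opening in mm, set as the command begins (- or left out keeps the last). The fingers move at their own pace and stop on an object; FORCE is the grip in N (left out, the last holds). Time passes only in rows, so rows that do not move let the fingers close. It prints the time, the measured TCP pose, the force, the opening and the grip force at its end. Input that does not fit is refused with a message, and nothing moves.
- manip.sense(): the state, without advancing time (a new reading comes with each control period).
- manip.get_image(name): name is "scene" or "top"; returns the picture (480x640x3 uint8, blue, green, red); there is no depth.
- manip.camera_info(name): a dict with "fx", "fy", "cx", "cy" (pixels), "k1" (the pictures are not rectified: a ray, as slopes to the right and down, at radius r is drawn at 1 + k1 r^2 times it, then the intrinsics apply), "R" (3x3) and "t" (3): a world point X has camera coordinates R X + t. Camera axes: x right, y down, z forward; pixel columns grow to the right and rows downward; lengths in mm; the calibration is good to about 2 mm. A picture is of the moment at which its call begins. camera_info takes no time and is no camera call.
- manip.finish_job(): hands the job in; it is judged then, once.
The state is a dict: "clock": time; "joint_pos": joint angles; "qd": joint speeds; "tau": joint torques, N m; "tool_pos": TCP position; "eef_rot": TCP orientation; "wrist_force": force on the tool from outside, world axes, zero at the start; "moment": the same for the moment, N m; "width": finger opening in mm; "gripper_force": force on a finger pad.
Only numpy, scipy, OpenCV 4.12 (cv2) and the standard library are available. Lean on these libraries where they do the work, as an engineer would, in place of code of your own. Each camera call takes 0.05 s, during which the arm holds its last target. There are 200 camera calls.

## Task

Put the wooden pepper mill away in the one empty bay of the steel condiment rack: push it along the counter, low on its body so that it slides without tipping, until it stands in the bay on its round mat. Then push the rack's swinging retaining bar fully shut in front of the bays. Never lift the mill, and leave the spice jars and the other things on the counter where they are.

Things in the scene. Friction and masses are not known exactly. Their poses are not given: they have to be found in the camera images.
- pepper_mill: turned wooden pepper mill, loose, standing, 58 mm in diameter at the foot, 170 mm tall, about 0.2 kg; it is round, so its yaw does not matter; origin at the centre of its underside, z up; it tips if it is pushed high
- rack: fixed condiment rack of steel sheet; origin on the counter under the middle bay, +x to its back, +y to its left. Three bays without floor, 68 mm wide, at y = -72, 0, +72 mm, open to -x; two hold a spice jar, any may be the empty one. Dividers 4 mm thick (6 mm front rods), 55 mm high, from x = -31 (mouth) to 34 mm (back, 90 mm high). A mill that touches the back has its centre at x = 5 mm
- mill_mat: black rubber disc, 60 mm in diameter and under 1 mm thick, stuck to the counter in the middle of the empty bay, at rack x = 5 mm: the mill's place. Origin at its centre; it is no obstacle
- bar (a joint): swing of the retaining bar about its upright pin at the rack's left front corner (rack x = -39, y = 118 mm), rad: 0 shut (across all three mouths, inner face at rack x = -36 mm), 1.57 straight out towards the robot, 2.2 its limit; it shuts counterclockwise seen from above. Light friction hinge (0.04 N m), no spring or catch: it stays where it is left
- bar_hinge (a point): the bar's pin, at the bar's mid height of 40 mm; a flat steel bar 5 mm thick, 20 mm high (30 to 50 mm above the counter), 246 mm long from pin to free end
- bar_end (a point): the free end of the bar, at its mid height of 40 mm
- spice_a: spice jar with a green label and a dark cap, loose, 45 mm in diameter, 105 mm tall, standing in one bay; origin at the centre of its underside
- spice_b: spice jar with a green label and a dark cap, loose, 44 mm in diameter, 105 mm tall, standing in another bay; origin at the centre of its underside
- salt_box: wooden salt box, loose, 79 x 112 mm, 80 mm tall, to the right of the rack; leave it alone; origin at the centre of its underside
- egg_cup: small steel cup, loose, 67 mm wide, 42 mm tall, on the right; leave it alone; origin at the centre of its underside
- dial_timer: kitchen timer with a red top, loose, 66 mm wide, 55 mm tall, on the right; leave it alone; origin at the centre of its underside
- shelf_mug: white mug, loose, 84 mm wide, 115 mm with its handle, 90 mm tall, on the left; leave it alone; origin at the centre of its underside
- flour_cup: small steel cup, loose, 71 mm wide, 42 mm tall, behind the rack on the left; leave it alone; origin at the centre of its underside

How it is judged (in metres and radians):
On the way, in this order (a step that is already met when the one before it is completed fails the run):
1. the mill stands in the empty bay, on its mat (horizontal distance between pepper_mill and mill_mat below 0.03 m and angle between pepper_mill's own z axis and vertical below 0.1 rad), for 0.2 s.
2. the retaining bar is shut (value of joint bar below 0.06 rad), for 0.2 s.
At the end, for the whole second after the job is handed in: the mill stands upright and still on the counter in the empty bay, its centre within 18 mm of the mat's centre, and the retaining bar is shut to within 0.06 rad (horizontal distance between pepper_mill and mill_mat below 0.018 m and angle between pepper_mill's own z axis and vertical below 0.05 rad and height (world z) of pepper_mill below 0.004 m and linear speed of pepper_mill below 0.02 m/s and value of joint bar below 0.06 rad); the robot touches nothing.
It fails at once if the mill is tipped by more than 0.25 rad (angle between pepper_mill's own z axis and vertical above 0.25 rad).
It fails at once if the mill is lifted off the counter (12 mm or more) (height (world z) of pepper_mill above 0.012 m).
It fails at once if a spice jar is shifted by more than 20 mm or tipped (distance of any of spice_a, spice_b from where it was at the start of the episode above 0.02 m or angle between any of spice_a, spice_b's own z axis and vertical above 0.35 rad).
It fails at once if another thing on the counter is shifted by more than 20 mm (distance of any of salt_box, egg_cup, dial_timer, shelf_mug, flour_cup from where it was at the start of the episode above 0.02 m).
It also fails if it takes over 58 s, if anything falls off the work surface, if the arm or the gripper's body presses on something with over 40 N, if the wrist force passes 120 N, or if a joint passes its speed limit or range.

## Working session

There is one attempt and no reset: what is moved stays moved. The work goes in short steps, Python scripts to look and compute and a shell command to move; the robot and the scene stay as the last step left them, time stands still between calls to the robot, and variables do not carry over. Pictures are saved under pics/ and viewed, at most 10 in all, crops included, and the job is handed in when it is done.

```bash
mkdir -p pics; ls
python3 - <<'E'
from bench import manip
import cv2
for n in("top","scene"):
    cv2.imwrite(f"pics/{n}0.png",manip.get_image(n)); print(n,manip.camera_info(n))
print(manip.sense(), manip.grasp_offset)
E
```

```text
bench.py
pics
steer.py
top {'fx': 579.2868774588499, 'fy': 579.2868774588499, 'cx': 311.0705377325244, 'cy': 235.6454574892991, 'k1': 0.011858252263457289, 'R': array([[ 0.17567625, -0.98441688,  0.00782742],
       [-0.94300692, -0.17055837, -0.28574077],
       [ 0.28262307,  0.04281655, -0.95827498]]), 't': array([ -99.63387219,  540.82513944, 1419.05043724])}
scene {'fx': 586.1417532712485, 'fy': 586.1417532712485, 'cx': 314.5418967170103, 'cy': 235.7926850761969, 'k1': -0.09306647841920399, 'R': array([[-0.65549442, -0.75518291,  0.00508246],
       [-0.4748515 ,  0.40691658, -0.78034284],
       [ 0.58723344, -0.51392379, -0.62533129]]), 't': array([ 381.66464852,  296.40403532, 1218.74249086])}
{'clock': 0.1, 'joint_pos': array([-1.54179736e+00,  2.59261636e-01,  1.53597563e+00,  1.18361983e-06,
        1.34799414e+00, -2.02777915e-01]), 'qd': array([-0.00193676, -0.00153686, -0.00340217, -0.00148128, -0.00108863,
       -0.00052613]), 'tau': array([ 2.16475244e-03, -4.46974790e+01, -2.91250956e+01, -3.76511516e-04,
        6.24083506e-03,  1.88760913e-05]), 'tool_pos': array([ 126.36009245, -534.80277013,  230.56158955]), 'eef_rot': array([[ 9.73259836e-01,  2.29706964e-01, -4.63616393e-05],
       [ 2.29706730e-01, -9.73258514e-01,  1.63809837e-03],
       [ 3.31160744e-04, -1.60494494e-03, -9.99998657e-01]]), 'wrist_force': array([ 0.17726221, -0.05265515, -0.9344108 ]), 'moment': array([-0.01916951, -0.0048755 ,  0.0509206 ]), 'gripper_force': 0.0, 'width': 85.7884303700348} 18.700000000000003
```

View pics/top0.png

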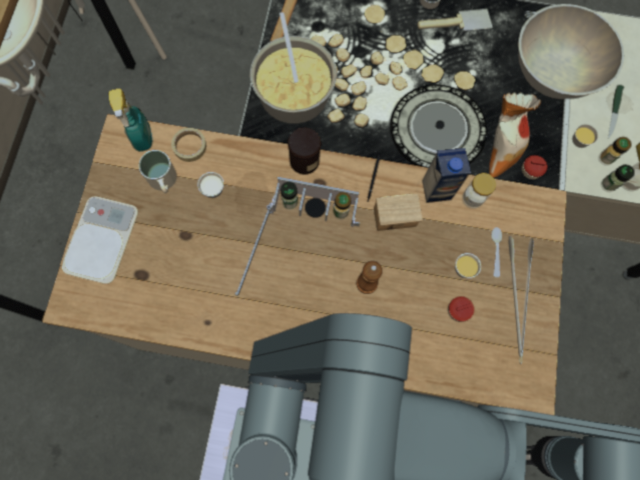

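View pics/scene0.png

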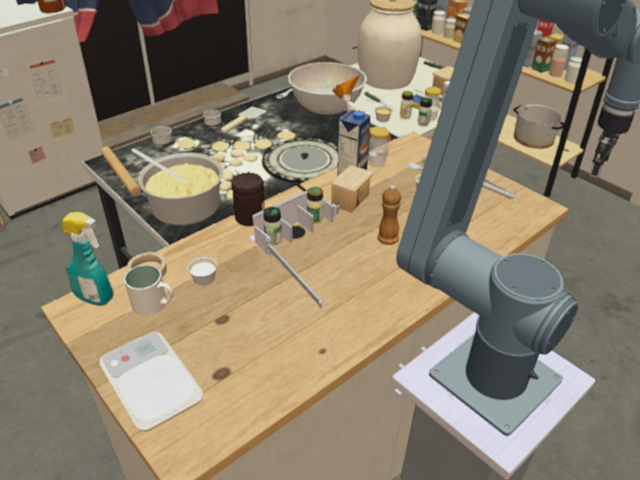

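The top view shows the rack at about (317,200), with the middle bay empty and its mat at (315,208). The bar is open, from (272,206) to (238,293), and the mill's foot is near (367,287). I'll enlarge the crops to read these more closely.

Run:
```python
import cv2
a=cv2.imread("pics/top0.png")[165:305,225:415]; cv2.imwrite("pics/c1.png",cv2.resize(a,None,fx=4,fy=4,interpolation=cv2.INTER_CUBIC))
a=cv2.imread("pics/scene0.png")[170:320,240:440]; cv2.imwrite("pics/c2.png",cv2.resize(a,None,fx=4,fy=4,interpolation=cv2.INTER_CUBIC))
```

```text
(no output)
```

View pics/c1.png

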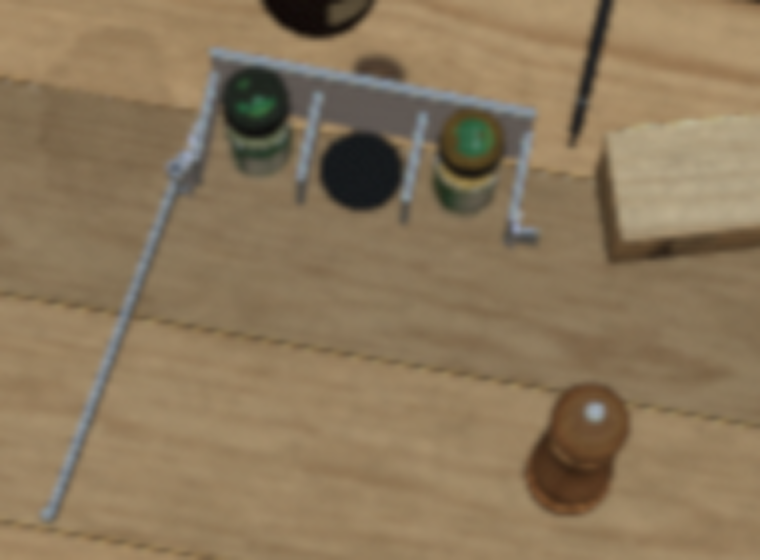

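View pics/c2.png

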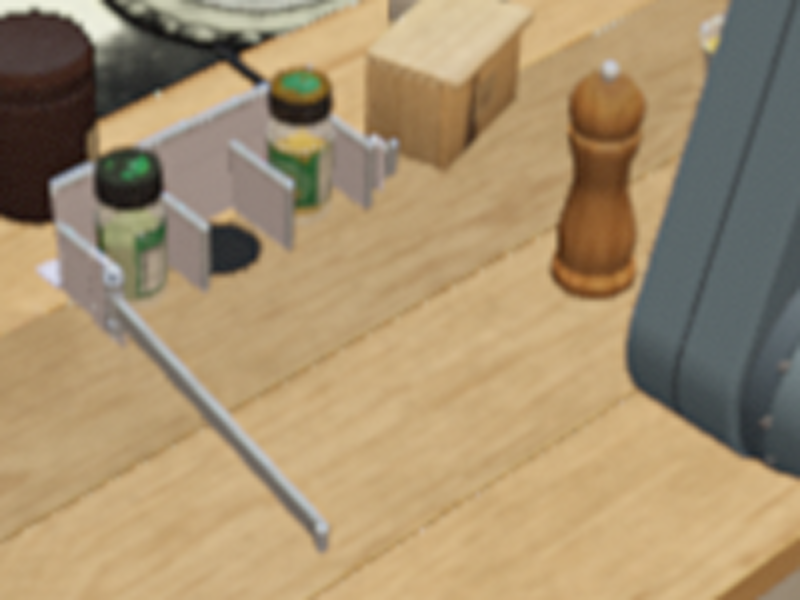

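The top crop puts the mat centre at (362,171), the back plate's top corners at (213,52) and (532,112), the bar end at (48,515), the pin at (183,165), the mill foot centre near (568,472) and the knob at (595,411). In the scene crop the mill foot is near (594,272), the bar end near (322,535) and the mat at about (226,249).

```bash
cat > h.py <<'E'
import numpy as np, cv2
from bench import manip
def p2w(n,uv,z):
    c=manip.camera_info(n); R=np.array(c["R"]); t=np.array(c["t"])
    K=np.array([[c["fx"],0,c["cx"]],[0,c["fy"],c["cy"]],[0,0,1]])
    x=cv2.undistortPoints(np.array([[uv]],float),K,np.array([c["k1"],0,0,0,0.]))[0,0]
    d=R.T@np.array([x[0],x[1],1]); o=-R.T@t
    return (o+d*(z-o[2])/d[2])[:2].round(1)
T=lambda u,v,z:p2w("top",((u+.5)/4-.5+225,(v+.5)/4-.5+165),z)
S=lambda u,v,z:p2w("scene",((u+.5)/4-.5+240,(v+.5)/4-.5+170),z)
E
python3 - <<'E'
from h import *
print("mat",T(362,171,0),S(226,249,0))
print("mill foot",T(568,472,0),S(594,272,5),"knob",T(595,411,168),S(610,68,168))
a,b=T(213,52,90),T(532,112,90);print("back",a,b,np.arctan2(*(a-b)[::-1])-np.pi/2, np.linalg.norm(a-b))
h,e=T(183,162,52),T(48,515,50);print("bar",h,e,np.linalg.norm(h-e)); print(S(112,282,55),S(322,530,48))
print("divfront",T(300,200,0),T(404,218,0),T(515,238,0))
print("saltbox nearL",T(612,260,0),T(604,160,80))
E
```

```text
mat [655.8   4.4] [651.9   6.1]
mill foot [ 471.  -167.6] [ 467.  -161.8] knob [ 472.4 -166.8] [ 470.9 -161. ]
back [688.8 111.6] [ 684.6 -102.5] -0.019614485599818376 214.1411917404029
bar [622.5 120.9] [372.8 159.3] 252.63540923631427
[618.7 126. ] [372.1 166. ]
divfront [627.3  42.8] [627.2 -30. ] [ 626.5 -107.5]
saltbox nearL [ 622.7 -175.3] [ 663.7 -154.5]
```

The manual's scale: shifts go in shares of 50 mm and turns go in units of 0.2 rad. Converting my numbers, -23 mm is -0.46, 8 mm is 0.16.

```bash
python3 -c "
from h import *
for p in [(461,308),(467,265),(400,212)]: print(p2w('top',p,40))
"
echo '[[[0.84, -0.46, 0.16, 0, 0, 0], [0.84, -0.46, 0.16, 0, 0, 0], [0.84, -0.46, 0.16, 0, 0, 0], [0.84, -0.46, 0.16, 0, 0, 0], [0.84, -0.46, 0.16, 0, 0, 0], [0.84, -0.46, 0.16, 0, 0, 0], [0.84, -0.46, 0.16, 0, 0, 0], [0.84, -0.46, 0.16, 0, 0, 0]]]' | python3 steer.py 30
echo '[[[0, 0, 0, 0, 0, -0.75], [0, 0, 0, 0, 0, -0.75], [0, 0, 0, 0, 0, -0.75], [0, 0, 0, 0, 0, -0.75], [0, 0, 0, 0, 0, -0.75], [0, 0, 0, 0, 0, -0.75], [0, 0, 0, 0, 0, -0.25], [0, 0, 0, 0, 0, 0]]]' | python3 steer.py
```

```text
[ 439.3 -413.1]
[ 555.2 -417. ]
[ 669.5 -224.7]
clock: 0.9
tool_pos: [412.1, -277.3, 166.8]
eef_rot: [[0.973, 0.23, -0.0], [0.23, -0.973, 0.0], [-0.0, -0.0, -1.0]]
wrist_force: [-1.1, -1.0, 0.1]
width: 29.8
gripper_force: 0.0
clock: 1.7
tool_pos: [410.9, -278.8, 166.9]
eef_rot: [[0.379, 0.925, -0.001], [0.925, -0.379, 0.001], [0.0, -0.001, -1.0]]
wrist_force: [0.3, 0.3, -0.3]
width: 30.2
gripper_force: 0.0
```

In the tool's units: 33 mm is 0.66, 9 mm is 0.18, 0.15 rad is 0.75.

```bash
echo '[[[0.18, 0.056, 0.66, 0, 0, 0], [0.18, 0.056, 0.66, 0, 0, 0], [0.18, 0.056, 0.66, 0, 0, 0], [0.18, 0.056, 0.66, 0, 0, 0], [0, 0, 0, 0, 0.75, 0], [0, 0, 0, 0, 0.75, 0], [0, 0, 0, 0, 0.75, 0], [0, 0, 0, 0, 0.75, 0]]]' | python3 steer.py
python3 - <<'E'
from h import *
manip.get_image("top"); s=manip.sense(); print(s["tool_pos"],s["eef_rot"],s["joint_pos"])
cv2.imwrite("pics/s1.png",cv2.resize(manip.get_image("scene")[130:330,220:460],None,fx=3,fy=3,interpolation=cv2.INTER_CUBIC))
E
```

```text
clock: 2.5
tool_pos: [435.8, -250.9, 36.2]
eef_rot: [[0.312, 0.925, 0.218], [0.761, -0.381, 0.525], [0.569, 0.002, -0.823]]
wrist_force: [-0.0, 0.0, -1.5]
width: 29.6
gripper_force: 0.0
[ 434.25958436 -253.36736079   33.42186196] [[ 3.14908315e-01  9.23157310e-01  2.20484316e-01]
 [ 7.55592493e-01 -3.84422164e-01  5.30376832e-01]
 [ 5.74380308e-01 -4.23780430e-04 -8.18588469e-01]] [-1.08833877  0.58812683  1.76505863  0.48396912  1.24885132 -0.95802075]
```

View pics/s1.png

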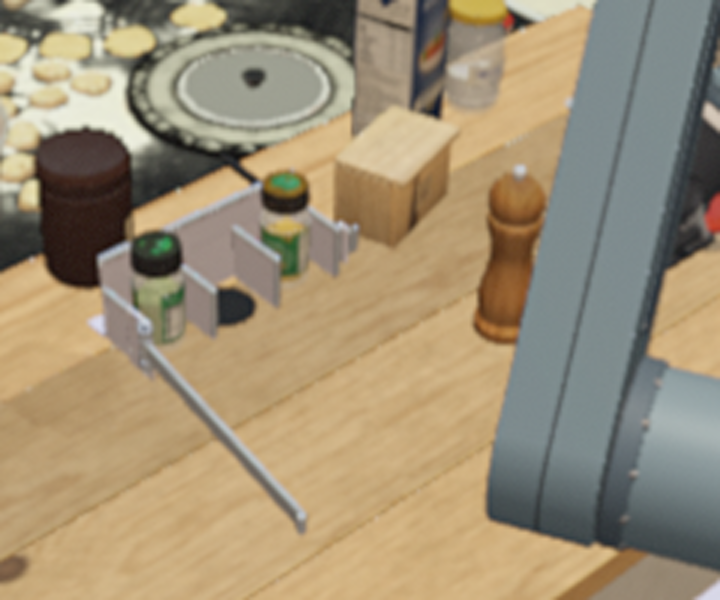

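The mill still stands untouched at (515,325) and the arm hides the fingers. Next I'll lower the tool and start the diagonal push.

```bash
echo '[[[-0.132, 0, 0.188, 0, 0, 0], [-0.132, 0, 0.188, 0, 0, 0], [0.24, 0, 0.168, 0, 0, 0], [0.24, 0, 0.168, 0, 0, 0], [0.24, 0, 0.168, 0, 0, 0], [0.164, 0, 0.114, 0, 0, 0], [0.164, 0, 0.114, 0, 0, 0], [0.164, 0, 0.114, 0, 0, 0]]]' | python3 steer.py
echo '[[[0.164, 0, 0.114, 0, 0, 0], [0.164, 0, 0.114, 0, 0, 0], [0.164, 0, 0.114, 0, 0, 0], [0.164, 0, 0.114, 0, 0, 0], [0.164, 0, 0.114, 0, 0, 0], [0, 0, 0, 0, 0, 0]]]' | python3 steer.py
python3 - <<'E'
from h import *
manip.get_image("scene")
i=manip.get_image("top"); s=manip.sense(); print(s["tool_pos"],s["wrist_force"])
cv2.imwrite("pics/t2.png",cv2.resize(i[165:315,225:425],None,fx=4,fy=4,interpolation=cv2.INTER_CUBIC))
E
```

```text
clock: 3.4
tool_pos: [463.8, -181.6, 12.0]
eef_rot: [[0.312, 0.925, 0.215], [0.765, -0.379, 0.521], [0.563, 0.001, -0.826]]
wrist_force: [-1.1, -1.6, 1.2]
width: 30.1
gripper_force: 1.1
clock: 4.0
tool_pos: [481.8, -133.5, 11.2]
eef_rot: [[0.312, 0.926, 0.213], [0.763, -0.378, 0.524], [0.566, -0.002, -0.825]]
wrist_force: [-0.7, -0.4, 0.1]
width: 30.2
gripper_force: 0.0
[ 481.70606199 -134.67928624   11.05267739] [-0.61582797  0.25699915  0.76026828]
```

View pics/t2.png

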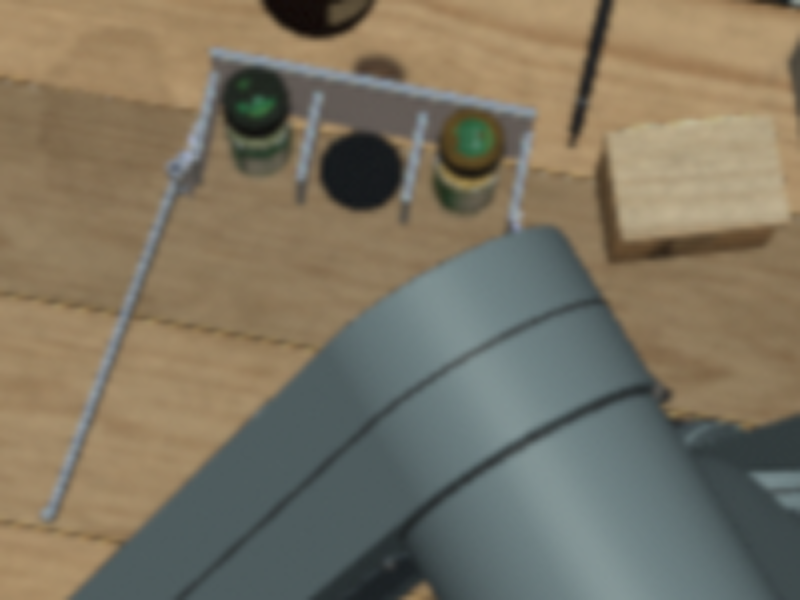

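The arm hides the mill in this view; the rack, bar and salt box haven't moved. I'll keep pushing the remaining 117 mm or so.

```bash
echo '[[[0.164, 0, 0.114, 0, 0, 0], [0.164, 0, 0.114, 0, 0, 0], [0.164, 0, 0.114, 0, 0, 0], [0.164, 0, 0.114, 0, 0, 0], [0.164, 0, 0.114, 0, 0, 0], [0.164, 0, 0.114, 0, 0, 0], [0.164, 0, 0.114, 0, 0, 0], [0.164, 0, 0.114, 0, 0, 0]]]' | python3 steer.py
echo '[[[0.164, 0, 0.114, 0, 0, 0], [0.164, 0, 0.114, 0, 0, 0], [0.164, 0, 0.114, 0, 0, 0], [0.08, 0, 0.056, 0, 0, 0], [0, 0, 0, 0, 0, 0], [-0.164, 0, -0.114, 0, 0, 0], [-0.164, 0, -0.114, 0, 0, 0], [-0.328, 0, -0.228, 0, 0, 0]]]' | python3 steer.py
python3 - <<'E'
from h import *
i=manip.get_image("scene");j=manip.get_image("top")
s=manip.sense(); print(s["tool_pos"],s["wrist_force"])
r=lambda i:cv2.resize(i,(400,600),interpolation=cv2.INTER_CUBIC)
cv2.imwrite("pics/t3.png",np.hstack([r(i[150:330,240:360]),r(j[165:345,270:390])]))
E
```

```text
clock: 4.9
tool_pos: [512.6, -60.9, 10.7]
eef_rot: [[0.313, 0.925, 0.214], [0.764, -0.379, 0.523], [0.565, 0.0, -0.825]]
wrist_force: [-1.2, -1.8, -0.1]
width: 30.2
gripper_force: 0.8
clock: 5.7
tool_pos: [509.7, -66.8, 10.6]
eef_rot: [[0.313, 0.926, 0.214], [0.764, -0.379, 0.523], [0.565, -0.001, -0.825]]
wrist_force: [0.8, -0.5, -0.6]
width: 29.7
gripper_force: 0.0
[510.35110192 -69.64177329  10.54874958] [ 0.95750609 -0.2150359   0.08068479]
```

View pics/t3.png

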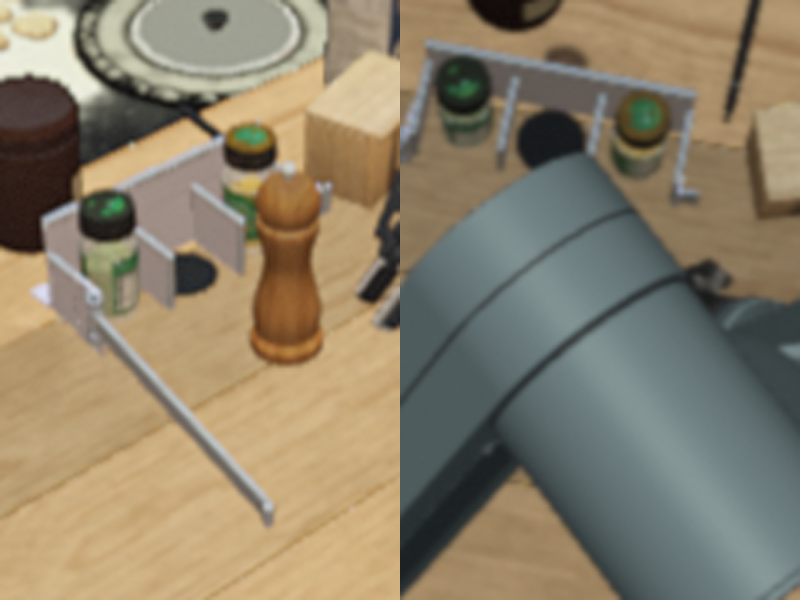

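The scene view shows the mill upright with its foot centre near (287,341) in the left pane, clear of the fingers at (380,275). The bay's mat is at about (190,273).

Run:
```python
from h import *
f=lambda u,v,z:p2w("scene",((u+.5)/3.333-.5+240,(v+.5)/3.333-.5+150),z)
print(f(287.5,341,5),f(288,168,168),"mat",f(190,274,0), "divs front bottom",f(171,306,0),f(242,273,0), "top",f(172,256,55),f(243,222,55))
```

```text
[531.6   4.9] [535.3   4.8] mat [651.    4.9] divs front bottom [629.   42.9] [624.3 -28.3] top [623.5  44.9] [621.  -26.3]
```

In the tool's units: -33 mm is -0.66, -34 mm is -0.68.

```bash
echo '[[[0, 0, -0.66, 0, 0, 0], [0, 0, -0.66, 0, 0, 0], [0, 0, -0.68, 0, 0, 0]]]' | python3 steer.py
echo '[[[0, 0, 0, -0.425, 0, 0.62], [0, 0, 0, -0.425, 0, 0.62], [0, 0, 0, -0.425, 0, 0.62], [0, 0, 0, -0.425, 0, 0.62], [0, 0, 0, -0.425, 0, 0.62], [0, 0, 0, -0.425, 0, 0.62], [0, 0, 0, -0.425, 0, 0.62], [0, 0, 0, -0.425, 0, 0.62]]]' | python3 steer.py
echo '[[[0, 0, 0, 0, 0, 0], [-0.38, -0.64, 0, 0, 0, 0], [-0.38, -0.64, 0, 0, 0, 0], [-0.38, -0.64, 0, 0, 0, 0], [-0.36, -0.6, 0, 0, 0, 0], [0, 0, 0, 0, 0, 0]]]' | python3 steer.py
python3 - <<'E'
from h import *
manip.get_image("top");s=manip.sense(); R=s["eef_rot"];p=s["tool_pos"]; print(p,R)
for q in [(455,6,13),(586,8,13),(616,6,13)]: print(q,R.T@(np.array(q)-p))
E
```

```text
clock: 6.1
tool_pos: [488.1, -119.2, 93.9]
eef_rot: [[0.314, 0.925, 0.214], [0.763, -0.38, 0.523], [0.565, -0.002, -0.825]]
wrist_force: [0.8, 0.0, -0.1]
width: 30.0
gripper_force: 0.0
clock: 6.9
tool_pos: [488.1, -119.3, 93.2]
eef_rot: [[0.825, -0.027, 0.565], [-0.022, -1.0, -0.015], [0.565, -0.0, -0.825]]
wrist_force: [-0.1, -0.1, -0.0]
width: 29.7
gripper_force: 0.0
clock: 7.5
tool_pos: [436.6, -2.0, 55.1]
eef_rot: [[0.823, -0.013, 0.568], [-0.013, -1.0, -0.005], [0.568, -0.003, -0.823]]
wrist_force: [-0.1, -0.5, 0.5]
width: 29.6
gripper_force: 0.0
[438.0867505   -3.40314026  55.87051993] [[ 0.82218726 -0.01312348  0.56906579]
 [-0.01145562 -0.9999132  -0.00650836]
 [ 0.56910181 -0.00116791 -0.82226624]]
(455, 6, 13) [-10.59955101  -9.574216    44.81453381]
(586, 8, 13) [ 97.08406929 -13.29321889 119.34913608]
(616, 6, 13) [121.77259843 -11.68709703 136.43412662]
```

In the tool's units: 22.5 mm is 0.45, 8.2 mm is 0.164.

```bash
echo '[[[-0.106, -0.088, 0.45, 0, 0, 0], [-0.106, -0.088, 0.45, 0, 0, 0], [0.164, 0, 0.114, 0, 0, 0], [0.164, 0, 0.114, 0, 0, 0], [0.164, 0, 0.114, 0, 0, 0], [0.164, 0, 0.114, 0, 0, 0], [0, 0, 0, 0, 0, 0]]]' | python3 steer.py
echo '[[[0.164, -0.01, 0.114, 0, 0, 0], [0.164, -0.01, 0.114, 0, 0, 0], [0.164, -0.01, 0.114, 0, 0, 0], [0.164, -0.01, 0.114, 0, 0, 0], [0.164, -0.01, 0.114, 0, 0, 0], [0, 0, 0, 0, 0, 0]]]' | python3 steer.py
python3 - <<'E'
from h import *
i=manip.get_image("scene")
s=manip.sense(); print(s["tool_pos"],s["wrist_force"])
cv2.imwrite("pics/t4.png",cv2.resize(i[160:300,240:400],None,fx=5,fy=4.2857,interpolation=cv2.INTER_CUBIC))
E
```

```text
clock: 8.25
tool_pos: [492.9, 3.3, 29.9]
eef_rot: [[0.819, -0.012, 0.574], [-0.014, -1.0, -0.001], [0.574, -0.008, -0.819]]
wrist_force: [0.1, 0.2, 0.3]
width: 29.8
gripper_force: 0.0
clock: 8.85
tool_pos: [540.8, 4.8, 27.6]
eef_rot: [[0.818, -0.011, 0.575], [-0.015, -1.0, 0.002], [0.575, -0.01, -0.818]]
wrist_force: [-1.1, 0.6, -0.2]
width: 29.8
gripper_force: 0.0
[539.96732824   4.88611495  27.31007399] [0.21414003 1.11080251 0.34834236]
```

View pics/t4.png

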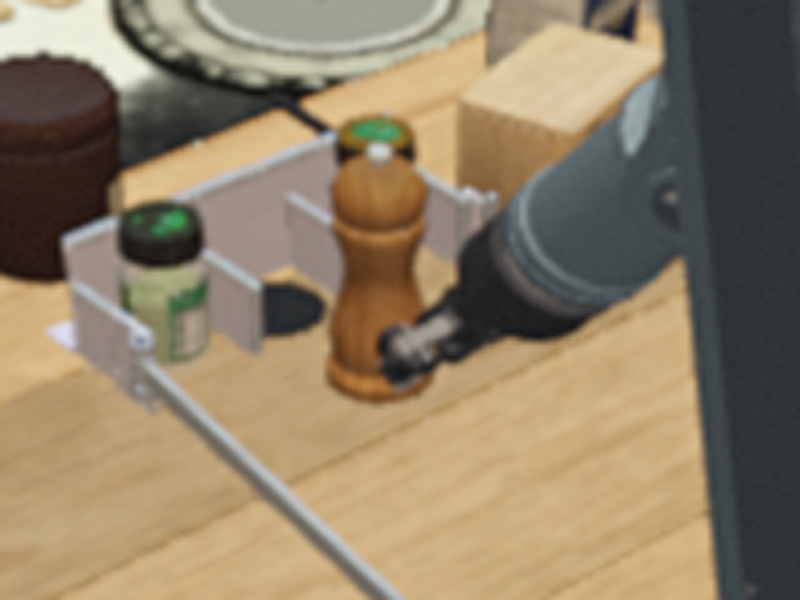

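The mill is upright with its foot centre near (380,375), and the fingers sit on its lower belly, a bit higher than planned. I'll compute the positions, then lower the tool.

```bash
python3 - <<'E'
from h import *
f=lambda u,v,z:p2w("scene",((u+.5)/5-.5+240,(v+.5)/4.2857-.5+160),z)
print(f(380,375,5),f(379,152,168),"mat",f(285,309,0),"rod",f(260,352,0),f(262,288,55),"back top",f(65,237,90),f(335,133,90))
E
echo '[[[-0.164, 0, -0.114, 0, 0, 0], [-0.164, 0, -0.114, 0, 0, 0], [-0.16, 0, 0.23, 0, 0, 0], [0.08, 0, 0.06, 0, 0, 0], [0.08, 0, 0.06, 0, 0, 0], [0, 0, 0, 0, 0, 0]]]' | python3 steer.py
```

```text
[563.9  12.3] [568.2  10.6] mat [651.6   4.6] rod [627.   42.3] [621.1  44.4] back top [690.5 117.8] [684.3 -59.3]
clock: 9.5
tool_pos: [531.1, 4.9, 13.6]
eef_rot: [[0.818, -0.011, 0.575], [-0.015, -1.0, 0.002], [0.575, -0.01, -0.818]]
wrist_force: [0.6, 1.1, -0.2]
width: 29.9
gripper_force: 0.0
```

In the tool's units: 8.2 mm is 0.164, 5.7 mm is 0.114.

```bash
echo '[[[0.164, -0.014, 0.114, 0, 0, 0], [0.164, -0.014, 0.114, 0, 0, 0], [0.164, -0.008, 0.114, 0, 0, 0], [0.164, 0.01, 0.114, 0, 0, 0], [0.164, 0.01, 0.114, 0, 0, 0], [0, 0, 0, 0, 0, 0]]]' | python3 steer.py
python3 - <<'E'
from h import *
i=manip.get_image("scene")
s=manip.sense(); print(s["tool_pos"],s["wrist_force"])
cv2.imwrite("pics/t5.png",cv2.resize(i[160:300,240:400],None,fx=5,fy=4.2857,interpolation=cv2.INTER_CUBIC))
E
```

```text
clock: 10.1
tool_pos: [579.6, 3.8, 11.1]
eef_rot: [[0.815, -0.01, 0.58], [-0.015, -1.0, 0.005], [0.58, -0.013, -0.815]]
wrist_force: [-0.9, 0.1, 0.7]
width: 30.0
gripper_force: 0.0
[578.74644321   3.89006337  10.75019531] [1.17775291 0.78243918 0.21146977]
```

View pics/t5.png

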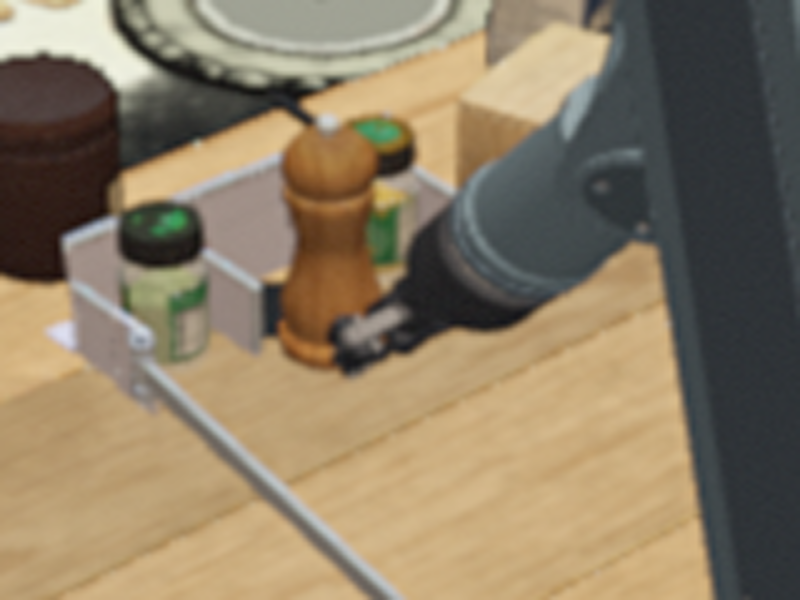

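The mill is upright at the bay mouth with its foot centre near (331,342) and knob at (328,122); the jars haven't moved. I'll continue the push.

```bash
python3 - <<'E'
from h import *
f=lambda u,v,z:p2w("scene",((u+.5)/5-.5+240,(v+.5)/4.2857-.5+160),z)
print(f(331,342,5),f(328,122,168))
E
echo '[[[0.082, 0, 0.058, 0, 0, 0], [0.082, 0, 0.058, 0, 0, 0], [0.082, 0, 0.058, 0, 0, 0], [0.082, 0, 0.058, 0, 0, 0], [0, 0, 0, 0, 0, 0]]]' | python3 steer.py
```

```text
[605.1  11.1] [607.9   9.8]
clock: 10.65
tool_pos: [597.1, 2.3, 7.8]
eef_rot: [[0.811, -0.007, 0.584], [-0.016, -1.0, 0.01], [0.584, -0.017, -0.811]]
wrist_force: [0.9, 0.2, 0.1]
width: 30.1
gripper_force: 0.3
```

```bash
echo '[[[0.092, -0.006, 0.048, 0, 0, 0], [0.092, -0.006, 0.048, 0, 0, 0], [0.092, -0.006, 0.048, 0, 0, 0], [0.092, -0.006, 0.048, 0, 0, 0], [0, 0, 0, 0, 0, 0]]]' | python3 steer.py
python3 - <<'E'
from h import *
a=cv2.imread("pics/t5.png"); i=manip.get_image("scene"); c=i[160:300,240:400]
c=cv2.resize(c,None,fx=5,fy=4.2857,interpolation=cv2.INTER_CUBIC)
r=cv2.matchTemplate(c,a[105:200,278:382],cv2.TM_CCOEFF_NORMED); _,m,_,l=cv2.minMaxLoc(r)
u,v=l[0]+50,l[1]+17
f=lambda u,v,z:p2w("scene",((u+.5)/5-.5+240,(v+.5)/4.2857-.5+160),z)
s=manip.sense(); print(m,u,v,f(u,v,168),s["tool_pos"],s["wrist_force"])
E
```

```text
clock: 11.15
tool_pos: [615.3, 1.2, 7.4]
eef_rot: [[0.806, -0.003, 0.592], [-0.016, -1.0, 0.016], [0.591, -0.022, -0.806]]
wrist_force: [-0.5, -0.3, -0.0]
width: 29.9
gripper_force: 0.1
0.6184184551239014 121 85 [706.8  64.7] [614.98868775   1.28968035   7.27340713] [ 0.04349458  0.20149462 -0.15702879]
```

```bash
echo '[[[0.06, -0.006, 0.02, 0, 0, 0], [0.054, -0.006, 0.024, 0, 0, 0], [0, 0, 0, 0, 0, 0]]]' | python3 steer.py; echo '[[[0.052, 0, 0.028, 0, 0, 0], [0.05, 0, 0.03, 0, 0, 0], [0, 0, 0, 0, 0, 0]]]' | python3 steer.py
```

```text
clock: 11.5
tool_pos: [619.6, 1.2, 7.6]
eef_rot: [[0.805, -0.002, 0.593], [-0.016, -1.0, 0.018], [0.593, -0.024, -0.805]]
wrist_force: [-0.6, 0.2, -0.4]
width: 30.0
gripper_force: 0.3
clock: 11.8
tool_pos: [624.8, 0.7, 7.5]
eef_rot: [[0.804, -0.001, 0.595], [-0.016, -1.0, 0.02], [0.595, -0.026, -0.803]]
wrist_force: [-0.9, 0.5, 0.3]
width: 29.8
gripper_force: 0.6
```

In the tool's units: -30 mm is -0.6, -24 mm is -0.48.

```bash
echo '[[[-0.16, 0, -0.12, 0, 0, 0], [-0.32, 0, -0.24, 0, 0, 0], [-0.48, 0, -0.36, 0, 0, 0], [-0.6, 0, -0.44, 0, 0, 0], [-0.6, 0, -0.44, 0, 0, 0], [-0.4, 0, -0.4, 0, 0, 0], [-0.4, 0, -0.4, 0, 0, 0], [0, 0, 0, 0, 0, 0]]]' | python3 steer.py
python3 - <<'E'
from h import *
a=cv2.imread("pics/t5.png"); b=manip.get_image("scene"); c=b[150:300,240:400]
c=cv2.resize(c,None,fx=5,fy=4.2857,interpolation=cv2.INTER_CUBIC)
f=lambda u,v,z:p2w("scene",((u+.5)/5-.5+240,(v+.5)/4.2857-.5+150),z)
r=cv2.matchTemplate(c,a[112:185,285:375],cv2.TM_CCOEFF_NORMED); _,m,_,l=cv2.minMaxLoc(r)
u,v=l[0]+43,l[1]+10; print("scene knob",m,u,v,f(u,v,168))
T0=cv2.imread("pics/top0.png"); t=manip.get_image("top")
tk=T0[258:285,358:386]; r=cv2.matchTemplate(t[120:260,260:400],tk,cv2.TM_CCOEFF_NORMED); _,m,_,l=cv2.minMaxLoc(r)
# knob in top0: (225+595/4,165+411/4)
u,v=260+l[0]+373.4-358,120+l[1]+267.4-258; print("top knob",m,u,v,p2w("top",(u,v),168))
cv2.imwrite("pics/t6.png",np.hstack([cv2.resize(c,(420,400)),cv2.resize(t[150:250,245:350],(380,400),interpolation=cv2.INTER_CUBIC)]))
print(manip.sense()["tool_pos"])
E
```

```text
clock: 12.6
tool_pos: [445.5, -1.1, 20.9]
eef_rot: [[0.808, -0.002, 0.59], [-0.016, -1.0, 0.018], [0.589, -0.024, -0.807]]
wrist_force: [0.6, -0.4, 0.7]
width: 29.9
gripper_force: 0.0
scene knob 0.6446518301963806 124 129 [704.8  64.3]
top knob 0.6845526099205017 319.4 186.39999999999998 [653.4  -4.3]
[ 4.45321774e+02 -3.11787374e-01  2.00483530e+01]
```

View pics/t6.png

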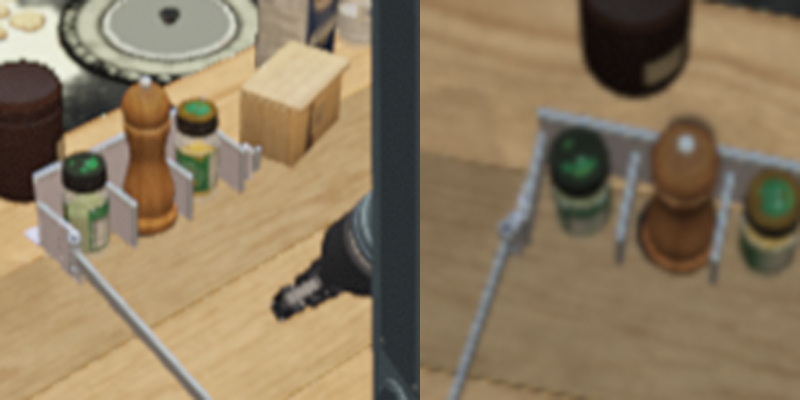

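The mill stands upright in the middle bay: top pane knob (686,143) and foot about (680,230), scene pane knob (146,82). I'll compare these with the mat position.

Run:
```python
from h import *
print("top knob",p2w("top",(318.5,185.8),168),"foot",p2w("top",(316.8,207.5),0),"mat",T(362,171,0))
print("scene knob",p2w("scene",(295.6,180.7),168),"foot",p2w("scene",(240+151/2.625,150+(234-17)/2.667),5))
s=manip.sense();print(s["joint_pos"])
```

```text
top knob [654.6  -1.9] foot [ 6.562e+02 -2.000e-01] mat [655.8   4.4]
scene knob [649.4   6.7] foot [646.2   5.7]
[-0.51652091  0.29488047  2.5800692   2.29456516  0.42260901 -1.18654066]
```

Both cameras put the mill within about 5 mm of the mat. Next I'll rise, shut the fingers, reduce the tilt to about 0.4 and cross to the outer side of the bar.

The manual's scale: shifts go in shares of 50 mm and turns go in units of 0.2 rad. Converting my numbers, -22 mm is -0.44, 16 mm is 0.32, -0.115 rad is -0.575.

```bash
echo '[[[0.32, 0, -0.44, 0, 0, 0], [0.32, 0, -0.44, 0, 0, 0], [0.32, 0, -0.44, 0, 0, 0], [0.32, 0, -0.44, 0, 0, 0], [0, 0, 0, 0, -0.575, 0], [0, 0, 0, 0, -0.575, 0], [0, 0, 0, 0, 0, 0]]]' | python3 steer.py 0
echo '[[[0.1, -0.96, 0, 0, 0, 0], [0.1, -0.96, 0, 0, 0, 0], [0.1, -0.96, 0, 0, 0, 0], [0.1, -0.96, 0, 0, 0, 0], [0, 0, 0, 0, 0, 0]]]' | python3 steer.py
cat >> h.py <<'E'
H=np.array([617,124.]);TH=-0.04
def wp(al,r,d,z=34):
    a=1.5*np.pi-al+TH; return np.r_[H+r*np.array([np.cos(a),np.sin(a)])+d*np.array([np.sin(a),-np.cos(a)]),z]
E
python3 - <<'E'
from h import *
s=manip.sense(); R=s["eef_rot"];p=s["tool_pos"]; print(p,R,s["joint_pos"])
print("above",(R.T@(wp(1.7,150,40,110)-p)).round(1))
q=wp(1.7,150,40)
for al,d in [(1.7,40),(1.5,17),(1.2,17),(.9,16),(.6,15),(.3,14),(.1,13),(0,13)]:
    w=wp(al,150,d); print(al,w.round(0),(R.T@(w-q)).round(1)); q=w
E
```

```text
clock: 13.4
tool_pos: [451.1, 16.5, 83.1]
eef_rot: [[0.848, 0.034, 0.528], [-0.009, -0.997, 0.079], [0.529, -0.072, -0.845]]
wrist_force: [-0.0, -0.2, 0.5]
width: 0.3
gripper_force: 0.0
clock: 13.9
tool_pos: [452.0, 122.0, 93.0]
eef_rot: [[0.862, 0.036, 0.505], [-0.006, -0.997, 0.082], [0.506, -0.074, -0.859]]
wrist_force: [-0.3, -0.4, -0.1]
width: 0.1
gripper_force: 0.0
[452.04888047 122.01853209  93.01457285] [[ 0.86248623  0.03597261  0.50480043]
 [-0.00631154 -0.99662841  0.08180449]
 [ 0.50604117 -0.07374131 -0.85935124]] [-0.06576692  0.05252802  2.36095223  0.52132245  0.23260711  1.01044097]
above [ 28.7 -66.8   2.9]
1.7 [476. 189.  34.] [0. 0. 0.]
1.5 [467. 136.  34.] [-7.7 51.8 -9. ]
1.2 [470.  91.  34.] [ 2.9 45.  -2.1]
0.9 [486.  48.  34.] [14.8 43.4  5. ]
0.6 [515.  13.  34.] [25.2 36.7 11.7]
0.3 [554. -13.  34.] [33.3 26.7 17.3]
0.1 [583. -23.  34.] [25.4 11.  14. ]
0 [598. -25.  34.] [12.8  3.2  7.3]
```

```bash
echo '[[[0, 0, -0.2, 0, -0.35, 0], [0, 0, -0.2, 0, -0.35, 0], [0.4, -0.72, 0, 0, 0, 0], [0.4, -0.72, 0, 0, 0, 0], [0, 0, 0, 0, 0, 0]]]' | python3 steer.py
python3 - <<'E'
from h import *
s=manip.sense(); R=s["eef_rot"];p=s["tool_pos"]; print(p,R,s["joint_pos"])
q=p
for al,d in [(1.7,45),(1.5,17),(1.2,17),(.9,16),(.6,15),(.3,14),(.1,13),(0,13)]:
    w=wp(al,130,d); print(al,w.round(0),(R.T@(w-q)).round(1)); q=w
E
```

```text
clock: 14.4
tool_pos: [480.7, 193.7, 133.1]
eef_rot: [[0.923, 0.038, 0.384], [0.006, -0.996, 0.085], [0.386, -0.076, -0.92]]
wrist_force: [-0.1, 0.1, 0.6]
width: 0.1
gripper_force: 0.0
[480.69973182 193.72708461 133.12102571] [[ 0.92265055  0.03817587  0.38374283]
 [ 0.00579977 -0.99634912  0.08517508]
 [ 0.38559346 -0.07636122 -0.91950348]] [0.14835323 0.09729131 2.0880811  0.05235343 0.55373959 1.65732014]
1.7 [496. 190.  34.] [-23.7  11.6  96.9]
1.5 [487. 137.  34.] [-9.4 52.7 -8.3]
1.2 [489.  98.  34.] [ 1.6 39.1 -2.6]
0.9 [503.  60.  34.] [12.7 38.   2.2]
0.6 [527.  29.  34.] [22.7 32.4  6.8]
0.3 [560.   6.  34.] [30.4 23.8 10.8]
0.1 [586.  -3.  34.] [23.5 10.   9. ]
0 [599.  -5.  34.] [11.8  2.9  4.7]
```

```bash
echo '[[[-0.16, 0.08, 0.64, 0, 0, 0], [-0.16, 0.08, 0.64, 0, 0, 0], [-0.16, 0.08, 0.64, 0, 0, 0], [0, 0, 0, 0, 0, 0]]]' | python3 steer.py
echo '[[[-0.06, 0.34, -0.056, 0, 0, 0], [-0.06, 0.36, -0.056, 0, 0, 0], [-0.06, 0.36, -0.054, 0, 0, 0], [0.02, 0.4, -0.026, 0, 0, 0], [0.02, 0.38, -0.026, 0, 0, 0], [0.12, 0.38, 0.022, 0, 0, 0], [0.13, 0.38, 0.022, 0, 0, 0], [0, 0, 0, 0, 0, 0]]]' | python3 steer.py
python3 - <<'E'
from h import *
s=manip.sense(); R=s["eef_rot"];p=s["tool_pos"]; print(p,R,s["wrist_force"])
q=p
for al,d in [(.6,15),(.3,14),(.1,13),(0,13)]:
    w=wp(al,130,d); print(al,w.round(0),(R.T@(w-q)).round(1)); q=w
E
```

```text
clock: 14.8
tool_pos: [488.6, 183.9, 27.8]
eef_rot: [[0.928, 0.03, 0.37], [0.001, -0.997, 0.078], [0.372, -0.072, -0.926]]
wrist_force: [-0.2, 0.9, 0.1]
width: 0.1
gripper_force: 0.0
clock: 15.6
tool_pos: [500.7, 52.9, 35.7]
eef_rot: [[0.922, 0.029, 0.385], [-0.001, -0.997, 0.078], [0.386, -0.073, -0.92]]
wrist_force: [-0.6, 0.2, -0.2]
width: -0.0
gripper_force: 0.0
[500.71632254  52.92240575  35.73495101] [[ 9.22367450e-01  2.93554705e-02  3.85196759e-01]
 [-9.90194941e-04 -9.96925752e-01  7.83457995e-02]
 [ 3.86312447e-01 -7.26450351e-02 -9.19502796e-01]] [-0.56958417  0.18897083 -0.22751026]
0.6 [527.  29.  34.] [23.9 25.1  9.9]
0.3 [560.   6.  34.] [30.6 23.5 11. ]
0.1 [586.  -3.  34.] [23.6  9.7  9.1]
0 [599.  -5.  34.] [11.8  2.8  4.7]
```

In the tool's units: 15 mm is 0.3, 12 mm is 0.24.

```bash
echo '[[[0.24, 0.24, 0.1, 0, 0, 0], [0.24, 0.24, 0.1, 0, 0, 0], [0.3, 0.24, 0.11, 0, 0, 0], [0.3, 0.24, 0.11, 0, 0, 0], [0.24, 0.1, 0.09, 0, 0, 0], [0.12, 0.04, 0.05, 0, 0, 0], [0, 0, 0, 0, 0, 0]]]' | python3 steer.py
python3 - <<'E'
from h import *
i=manip.get_image("top");j=manip.get_image("scene")
s=manip.sense(); R=s["eef_rot"];p=s["tool_pos"]; print(p,s["wrist_force"],s["joint_pos"])
q=p
for al,d in [(.1,13),(0,13)]:
    w=wp(al,130,d); print(al,w.round(0),(R.T@(w-q)).round(1)); q=w
E
```

```text
clock: 16.3
tool_pos: [579.2, 2.0, 31.9]
eef_rot: [[0.923, 0.032, 0.382], [0.001, -0.997, 0.079], [0.384, -0.072, -0.921]]
wrist_force: [0.4, -1.2, -1.4]
width: -0.0
gripper_force: 0.0
[577.35329696   2.91155539  31.45230461] [-0.0248768   1.17753803  0.78337192] [-0.30975204  0.3748603   2.05234491  0.50372919  0.40880652  0.80985046]
0.1 [586.  -3.  34.] [8.9 5.9 0.5]
0 [599.  -5.  34.] [11.8  2.9  4.7]
```

In the tool's units: 4.6 mm is 0.092, 3 mm is 0.06.

```bash
echo '[[[0.092, 0.04, 0.026, 0, 0, 0], [0.092, 0.02, 0.03, 0, 0, 0], [0.06, 0.01, 0.02, 0, 0, 0], [0, 0, 0, 0, 0, 0]]]' | python3 steer.py; echo '[[[0.056, 0, 0.02, 0, 0, 0], [0.056, 0, 0.02, 0, 0, 0], [0, 0, 0, 0, 0, 0]]]' | python3 steer.py;echo '[[[0.056, 0, 0.02, 0, 0, 0], [0, 0, 0, 0, 0, 0]]]' | python3 steer.py
```

```text
clock: 16.8
tool_pos: [591.3, -0.9, 33.0]
eef_rot: [[0.924, 0.031, 0.382], [0.001, -0.997, 0.079], [0.384, -0.072, -0.921]]
wrist_force: [-0.7, -0.4, -0.6]
width: -0.2
gripper_force: 0.0
clock: 17.1
tool_pos: [597.1, -0.7, 33.1]
eef_rot: [[0.924, 0.031, 0.382], [0.001, -0.997, 0.079], [0.383, -0.072, -0.921]]
wrist_force: [0.5, -0.2, 0.7]
width: 0.0
gripper_force: 0.0
clock: 17.3
tool_pos: [599.9, -0.5, 33.3]
eef_rot: [[0.924, 0.031, 0.382], [0.001, -0.997, 0.079], [0.383, -0.072, -0.921]]
wrist_force: [0.3, 0.4, -0.7]
width: -0.3
gripper_force: 0.0
```

No stop felt yet, so I'll go on in small steps.

```bash
for k in 1; do echo '[[[0.038, 0, 0.014, 0, 0, 0], [0, 0, 0, 0, 0, 0]]]' | python3 steer.py|grep -E "pos|force"; done; echo '[[[0.038, 0, 0.014, 0, 0, 0], [0, 0, 0, 0, 0, 0]]]' | python3 steer.py|grep -E "pos|force"; echo '[[[0.038, 0, 0.014, 0, 0, 0], [0, 0, 0, 0, 0, 0]]]' | python3 steer.py|grep -E "pos|force"
```

```text
tool_pos: [601.8, -0.5, 33.3]
wrist_force: [-0.2, -0.3, 0.4]
gripper_force: 0.0
tool_pos: [602.8, -0.2, 32.9]
wrist_force: [-4.5, -1.4, 2.0]
gripper_force: 2.0
tool_pos: [603.1, 0.1, 32.4]
wrist_force: [-12.1, -3.7, 7.2]
gripper_force: 5.7
```

The force rose sharply at x ≈ 602.5, where the shut position was expected. I'll back away and check the bar numerically in the picture.

```bash
echo '[[[-0.18, 0, -0.08, 0, 0, 0], [-0.36, 0, -0.16, 0, 0, 0], [-0.56, 0, -0.4, 0, 0, 0], [-0.56, 0, -0.4, 0, 0, 0], [-0.4, 0, -0.6, 0, 0, 0], [0, 0.4, -0.8, 0, 0, 0], [0, 0.8, -0.4, 0, 0, 0], [0, 0.8, 0, 0, 0, 0]]]' | python3 steer.py
python3 - <<'E'
from h import *
a0=cv2.imread("pics/scene0.png").astype(int); b=manip.get_image("scene").astype(int)
t0=cv2.imread("pics/top0.png").astype(int); t=manip.get_image("top").astype(int)
def w2p(n,X):
    c=manip.camera_info(n);K=np.array([[c["fx"],0,c["cx"]],[0,c["fy"],c["cy"]],[0,0,1]])
    return cv2.projectPoints(np.array([X],float),cv2.Rodrigues(np.array(c["R"]))[0],np.array(c["t"]),K,np.array([c["k1"],0,0,0,0.]))[0].ravel()
for n,o,i in(("scene",a0,b),("top",t0,t)):
  for r in (60,120,180,225,240):
    res=[]
    for al in np.arange(-.06,.3,.03):
        u,v=w2p(n,wp(al,r,0,48 if n=="top" else 40)).round().astype(int)
        res.append("%d/%d"%(abs(i[v,u]-o[v,u]).sum(), i[v,u].max()-i[v,u].min()))
    print(n,r,*res)
d=[np.abs(t-t0).sum(2)]
print(manip.sense()["tool_pos"])
E
```

```text
clock: 18.7
tool_pos: [460.1, -113.1, 120.9]
eef_rot: [[0.922, 0.033, 0.387], [0.004, -0.997, 0.075], [0.388, -0.067, -0.919]]
wrist_force: [0.9, -0.4, -0.2]
width: -0.2
gripper_force: 0.0
scene 60 53/2 53/2 42/18 42/18 41/18 39/17 39/17 13/16 19/16 19/16 2/19 2/19
scene 120 57/5 44/2 53/17 43/17 36/17 26/25 2/40 4/25 1/45 1/52 3/66 3/66
scene 180 97/8 134/6 99/17 122/16 60/42 4/70 1/74 1/75 0/73 4/71 1/70 1/71
scene 225 98/0 34/3 10/16 68/20 3/70 5/71 0/71 3/70 2/71 4/69 2/71 0/72
scene 240 104/1 77/3 84/14 47/59 2/70 3/71 3/73 1/71 0/71 3/73 5/73 1/71
top 60 25/28 25/28 74/7 66/9 59/9 74/8 74/8 55/29 11/43 11/43 0/47 0/47
top 120 102/48 210/36 214/12 47/4 66/21 23/39 3/46 0/47 2/47 3/48 3/47 2/45
top 180 0/36 13/39 82/10 73/18 1/47 3/46 5/47 1/46 0/48 0/48 0/48 0/48
top 225 1/3 5/2 42/10 40/33 2/47 0/48 1/48 2/49 2/49 1/49 0/49 2/48
top 240 0/34 12/8 86/14 78/27 0/49 2/48 1/48 1/48 0/48 1/48 0/47 3/48
[ 461.13923877 -117.35518575  119.46404741]
```

The bar lies at about 0 ± 0.03 rad in both cameras, and the arm is clear of everything, so I'm handing the job in.

```bash
python3 -c "
from bench import manip
print(manip.finish_job())"
```

```text
the job is handed in; nothing more can be done
None
```

I handed the job in at about 19 s, with no verdict shown: the pepper mill stands upright in the middle bay about 5 mm from the mat's centre, and the bar is pushed against its stop, within about 0.03 rad of shut by both cameras.

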